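Bolt the inkstone case

TASK

Lock the inkstone storage case: with the fingertips push the red peg round until the slot of the brass disc lines up with the steel bolt, then push the bolt by its red lug through the disc until it is fully home in the keeper. Do not pick anything up, leave the other things on the case and the table where they are, and finish with the hand clear.

Things in the scene. Friction and masses are not known exactly. Their poses are not given: they have to be found in the camera images.
- storage_case: Walnut inkstone case, fixed, a solid block 230 mm (its x, from -70 to +160) by 330 mm (its y, from -165 to +165), its flat deck 70 mm above the table. Origin at table height under the bolt's line: the bolt slides along the case's +y axis at x = 0. The far (+x) part of the deck has a flush window and two loose things.
- disc_axis (a point): Point on the vertical turning axis of the brass locking disc, at its top face: x = 0, y = +65, z = 86 mm in the case's frame. The disc is 90 mm across and 16 mm thick; a 17 mm wide open-topped slot with flared mouths runs right across it.
- locking_disc (a joint): Angle of the disc (rad), positive anticlockwise from above. At 0 the slot lies along the bolt's line (case y) and the peg on the case's -x side. Starts at 0.5 to 1.15; range -0.5 to 1.5. Turns either way and stays where left (friction 0.1 N m, 3 N at the peg), no detent. The bolt enters only if it is within about 0.12 of 0; taper and flares then centre it.
- peg_top (a point): Centre of the top of the red turning peg that stands on the disc: 12 mm thick (15 mm at its cap, the top 4 mm), 34 mm tall, its axis 34 mm from the disc's axis. Its top is 120 mm above the table. At disc angle q it stands at (-34 cos q, -34 sin q) mm from the axis in the case's x, y.
- bolt (a joint): Travel of the steel bolt (m): 0 drawn back, as at the start; 0.125 fully home, against its stop. Slides along the case's +y and stays where left (friction 2 N). Bar 12 mm wide, its top 85 mm above the table; its tapered tip starts 8 mm short of the disc's rim and when home has gone through the slot and 22 mm into the keeper. A disc out of line blocks it.
- lug_top (a point): Centre of the top of the bolt's red upright lug, a block 24 mm across the bolt and 12 mm along it, standing 35 mm proud of the bar, its top 120 mm above the table. It moves with the bolt; at the start it is 195 mm to the case's -y side of the disc's axis and 35 mm in from the case's end.
- keeper_top (a point): Centre of the top of the aluminium keeper that takes the bolt's tip: 41 mm (case x) by 30 mm (y), fixed, 65 mm to the case's +y side of the disc's axis, top 89 mm above the table. A fixed bridge over the bar just before the disc (51 to 63 mm from its axis) is as high; the two rails beside the bar are lower (82 mm).
- seal_stone: reddish stone seal, upright block 26 x 26 x 52 mm, loose, stands on the case's deck beyond the disc; origin at the centre of its underside; leave alone.
- ink_stick: black ink stick 75 x 20 x 10 mm, loose, lies on the case's deck beyond the keeper; origin at the centre of its underside; leave alone.
- long_inkstone: black inkstone 130 x 85 x 24 mm, loose on the table; origin at the centre of its underside; leave alone.
- brown_inkstone: brown inkstone 100 x 65 x 30 mm, loose on the table; origin at the centre of its underside; leave alone.
- round_inkstone: round slate inkstone, 100 mm across, 24 mm high, loose on the table; origin at the centre of its underside; leave alone.
- water_cup: small white cup, 60 mm across, 45 mm high, loose on the table; origin at the centre of its underside; leave alone.
- soft_brush: brush with a wooden handle, loose, lying on the table, 200 mm long, 42 mm wide, 20 mm thick; origin at the middle of its underside; leave alone.

How it is judged:
By the outcome, as a careful person would: the job done as asked, in the order asked, and still so for the second after the job is handed in, with the robot touching nothing.
It also fails if it takes over 42 s, if anything falls off the work surface, if the arm or the gripper's body presses on something with over 40 N, if the wrist force passes 120 N, or if a joint passes its speed limit or range.

ROBOT

A 7-joint arm with a two-finger parallel gripper is mounted at the origin on the work surface. World frame = base frame: x ahead of the robot, y to its left, z up, the work surface at z = 0. Lengths are in m, angles in degrees, forces in N, time in s.
With the tool pointing down it reaches from about 0.425 to 0.875 m from the base axis. Payload 8.4 kg.
Tool frame: the origin (TCP) lies between the finger pads; the fingertips stand 11 mm ahead of it and the grasp point (between the pads) lies 8 mm behind it; z points along the fingers, y is the direction in which the jaws open and shut (so a half turn about z gives the same grasp; the last joint's range is limited). The gripper opens to 85 mm and grips with 20 to 120 N. Pads are 22 mm wide; open, the fingers measure 114 mm over their backs; the gripper's body (76 mm by 85 mm) begins 54 mm behind the grasp point. The pads swing forward as they close: fully open they stand 13 mm farther back than shut.
Start: joints at [65.019, 19.091, 2.286, 83.961, -0.768, 76.965, -3.352], TCP at [0.215, -0.613, 0.242] pointing down, gripper open.
Joint ranges: [-147.57, 147.57], [-21.85, 119.76], [-74.77, 79.35], [14.55, 137.4], [-85.83, 265.84], [4.83, 119.75], [-152.11, 152.11]. Speed limits (degrees/s): [127.2, 127.2, 159.86, 159.86, 180, 180, 180].

INTERFACE

Orientations are given as a 3x3 rotation matrix whose columns are the frame's x, y, z axes.
In Python, from station import get_obs, camera, get_calibration, hand_in gives the robot as it stands.
- The arm moves only by the tool play_rows, never from a script. Its argument "series" is text: rows parted by semicolons, each of 4 numbers parted by spaces: the shift along the tool's x, y, z in m, then the turn about the tool's z in degrees. In form: tx ty tz turn; .... A call has 1 to 20 rows; each row is the pose to reach, as a shift and turn from the pose commanded when the call began, along the tool's axes at that moment; what a row does not reach only later rows make up. A row lasts 1/8 s, in which the tool goes at most 62.5 mm and 10.7 degrees, less where a joint would pass 70% of its speed; a pose out of reach is approached as far as the arm can. A call with a gripper value outside its range is refused whole. "grip" is the opening, from 0 (shut) to 1 (fully open), set as the call begins (left out, the last holds). The fingers move at their own pace and stop on an object; "squeeze" is the grip in N (left out, the last holds). Time passes only in rows, so rows that repeat a pose let the fingers close. It gives the time, the measured TCP pose, the force and the opening at its end, in the units of the state.
- get_obs(): the state, without advancing time (a new reading comes with each control period).
- camera(name): name is "scene" or "top" or "wrist"; returns the picture (384x512x3 uint8, red, green, blue); there is no depth.
- get_calibration(name): a dict with "fovy" (degrees; the focal length in pixels is half the picture's height over the tangent of half this angle, whatever the lens; pixels are square), "cx", "cy" (the principal point, pixels), "rvec" (rotation vector, rad) and "tvec" (3), from world to camera coordinates, as OpenCV has them. Camera axes: x right, y down, z forward; pixel columns grow to the right and rows downward; lengths in m; the calibration is good to about 2 mm. A picture is of the moment at which its call begins: read the wrist's pose just before it. get_calibration takes no time and is no camera call; for the wrist camera it gives the pose at the moment of the call.
- hand_in(): hands the job in, once; it reports no verdict.
The state is a dict: "time": time; "joint_pos": joint angles; "qd": joint speeds; "tau": joint torques, N m; "eef_pos": TCP position; "orientation": TCP orientation; "wrist_force": force on the tool from outside, world axes, zero at the start; "wrist_torque": the same for the moment, N m; "opening": finger opening in m.
Only numpy, scipy, OpenCV 4.12 (cv2) and the standard library are available. Lean on these libraries where they do the work, as an engineer would, in place of code of your own. Each camera call takes 0.05 s, during which the arm holds its last target. There are 200 camera calls.

## Working session

There is one attempt and no reset: what is moved stays moved. The work goes in short steps, Python scripts to look and compute and a tool call to move; the robot and the scene stay as the last step left them, time stands still between calls to the robot, and variables do not carry over. Pictures are saved under pics/ and viewed, about 8 in all and at most 12, crops included, and the job is handed in when it is done.

Besides the shell and the picture viewer there is one more tool, called after ">>>" in YAML: its name, and indented under it one key for each argument. play_rows: Moves the arm, as the interface text tells. Its arguments: {"type":"object","properties":{"series":{"type":"string"},"grip":{"type":"number"},"squeeze":{"type":"number"}},"required":["series"]}

```bash
ls; mkdir -p pics
python3 - <<'E'
from station import *
import cv2,numpy as np
o=get_obs();print(o['time'],o['eef_pos'],np.round(o['orientation'],3),o['opening'])
a=camera('scene');b=camera('top')
cv2.imwrite('pics/scene.png',a[:,:,::-1]);cv2.imwrite('pics/top.png',b[:,:,::-1])
for n in('scene','top','wrist'):print(n,get_calibration(n))
E
```

```text
pics
0.0 [ 0.21463912 -0.61308725  0.24144587] [[ 0.944  0.33  -0.001]
 [ 0.33  -0.944  0.001]
 [-0.    -0.002 -1.   ]] 0.08482438790490074
scene {'fovy': 57.96577919084019, 'cx': 261.5695865236287, 'cy': 194.2926590456566, 'rvec': array([ 2.13496497,  0.85673965, -0.37771756]), 'tvec': array([-0.35025743, -0.12232486,  1.2598072 ])}
top {'fovy': 49.70892502104737, 'cx': 257.58381354897483, 'cy': 195.20782611419196, 'rvec': array([ 2.19970759, -2.15795696,  0.11211623]), 'tvec': array([-0.02885284,  0.47755136,  1.18157411])}
wrist {'fovy': 69.26092183694112, 'cx': 259.0563329672407, 'cy': 190.86693974264438, 'rvec': array([-2.37160867,  1.68240077,  0.23721028]), 'tvec': array([-0.64911078, -0.0353469 ,  0.37846614])}
```

View pics/scene.png

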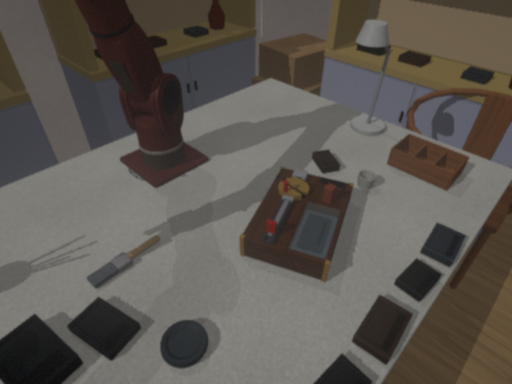

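View pics/top.png

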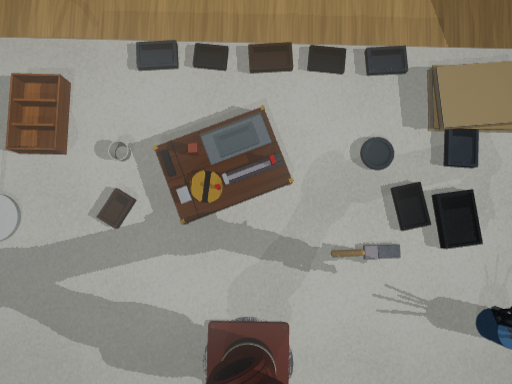

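The scene view has the lug near (271,226) and the peg near (286,185). In the top view the lug is near (273,160), the peg (217,187), the disc (206,187) and the keeper (184,195), and the seal stone is at (193,148).

```bash
cat > h.py <<'E'
from station import *
import cv2,numpy as np
def cal(n):
    c=get_calibration(n);f=192/np.tan(np.radians(c['fovy']/2))
    K=np.array([[f,0,c['cx']],[0,f,c['cy']],[0,0,1]]);R=cv2.Rodrigues(c['rvec'])[0]
    return K,R,np.array(c['tvec'])
def ray(C,p):
    K,R,t=C;return -R.T@t, R.T@np.linalg.inv(K)@[p[0],p[1],1]
def plane(C,p,z):
    o,d=ray(C,p);return o+d*(z-o[2])/d[2]
def tri(C1,p1,C2,p2):
    P=[C[0]@np.c_[C[1],C[2]] for C in(C1,C2)]
    X=cv2.triangulatePoints(P[0],P[1],np.array(p1,float).reshape(2,1),np.array(p2,float).reshape(2,1))[:,0];return X[:3]/X[3]
def proj(C,X):
    x=C[0]@(C[1]@np.array(X)+C[2]);return x[:2]/x[2]
def blobs(im,m,amin=6):
    n,l,s,c=cv2.connectedComponentsWithStats(m.astype(np.uint8))
    return [(s[i].tolist(),np.round(c[i],1).tolist()) for i in range(1,n) if s[i][4]>=amin]
def red(im):
    r,g,b=[im[...,i].astype(int) for i in range(3)];return (r>110)&(r>2.2*g)&(r>2.2*b)
E
python3 - <<'E'
from h import *
for n in('scene','top'):
    im=cv2.imread(f'pics/{n}.png')[:,:,::-1];print(n,blobs(im,red(im)))
    r,g,b=[im[...,i].astype(int) for i in range(3)]
    print('yel',blobs(im,(r>100)&(r>1.9*b)&(g>1.4*b)&(g>.6*r),100) )
T=cv2.imread('pics/top.png')[100:230,140:310];S=cv2.imread('pics/scene.png')[160:280,230:370]
cv2.imwrite('pics/crop.png',np.hstack([cv2.resize(T,(400,306)),cv2.resize(S,(357,306))]))
C=cal('top');print([plane(C,p,z).round(4).tolist() for p,z in [((273,160),.12),((217,187),.12),((206,187),.086),((184,195),.089)]])
E
```

```text
scene []
yel [([287, 179, 21, 13, 118], [298.7, 183.5])]
top [([270, 155, 6, 9, 38], [272.5, 158.8]), ([215, 184, 5, 5, 21], [217.1, 186.2])]
yel [([0, 0, 34, 19, 354], [14.3, 6.1]), ([46, 0, 47, 11, 203], [67.7, 3.2]), ([124, 0, 29, 16, 194], [138.2, 5.7]), ([163, 0, 116, 30, 1704], [222.7, 10.3]), ([280, 0, 119, 34, 2321], [339.0, 12.4]), ([397, 0, 115, 48, 3862], [464.8, 19.6]), ([11, 74, 49, 73, 1091], [36.7, 104.1]), ([7, 130, 45, 20, 346], [29.1, 140.0]), ([191, 170, 14, 32, 321], [197.7, 184.8]), ([208, 171, 15, 32, 302], [214.3, 187.5])]
[[0.5648, -0.0585, 0.12], [0.4888, 0.09, 0.12], [0.492, 0.1232, 0.086], [0.4684, 0.1823, 0.089]]
```

View pics/crop.png

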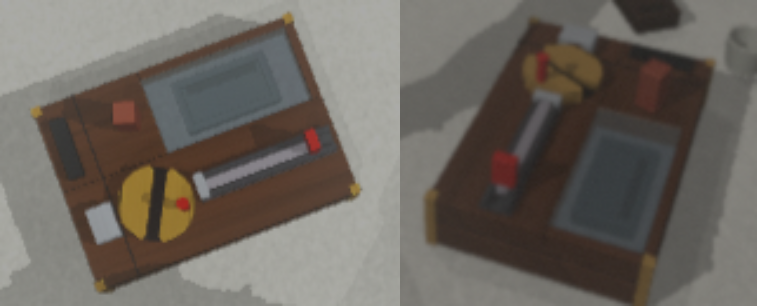

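The crop shows the disc slot and peg at roughly q ≈ 1.09 rad. The case y axis points along about (-0.37, 0.93) in world. I'm moving above the peg for a close look, through a via point that stays clear of the base.

>>> play_rows:
  series: "0.325 -0.218 0 -28; 0.325 -0.218 0 -28; 0.325 -0.218 0 -28; 0.325 -0.218 0 -28; 0.325 -0.218 0 -28; 0.325 -0.218 0 -28; 0.325 -0.218 0 -28; 0.492 -0.573 0 -28; 0.492 -0.573 0 -28; 0.492 -0.573 0 -28; 0.492 -0.573 0 -28; 0.492 -0.573 0 -28; 0.492 -0.573 0 -28; 0.492 -0.573 0 -28; 0.492 -0.573 0 -28; 0.492 -0.573 0 -28; 0.492 -0.573 0 -28; 0.492 -0.573 0 -28"
  grip: 0.4
  squeeze: 20

```text
time: 2.35
eef_pos: [0.4899, 0.0889, 0.2423]
orientation: [[0.679, 0.734, -0.0], [0.734, -0.679, -0.0], [-0.0, 0.0, -1.0]]
wrist_force: [0.6, -0.5, -0.1]
opening: 0.034
```

Run:
```python
from h import *
o=get_obs();print(o['time'],o['eef_pos'],np.round(o['orientation'],3),o['opening'],o['joint_pos'])
C=cal('wrist');im=camera('wrist');cv2.imwrite('pics/w1.png',im[:,:,::-1])
print('cam',-C[1].T@C[2],blobs(im,red(im)))
for X in([.565,-.058,.12],[.489,.09,.12],[.492,.123,.086]):print(proj(C,X))
```

```text
2.35 [0.4898778  0.08891228 0.24232175] [[ 0.679  0.734 -0.   ]
 [ 0.734 -0.679 -0.   ]
 [-0.     0.    -1.   ]] 0.034036013496259315 [ 20.59424179   3.64905604 -37.07881404 103.01064227   2.29604088
  74.09276569 -59.85938225]
cam [0.53698639 0.13955226 0.37301559] [([274, 22, 41, 46, 369], [298.0, 49.6]), ([286, 26, 5, 6, 8], [287.9, 28.6]), ([252, 179, 16, 15, 189], [259.4, 186.0]), ([404, 228, 22, 23, 233], [414.8, 239.3])]
[414.23430265 242.98314974]
[257.62516474 187.98320347]
[238.23352552 154.88089333]
```

View pics/w1.png

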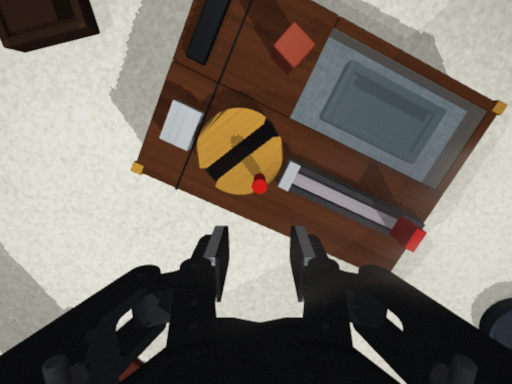

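The wrist view shows the peg cap at (260,186), the disc centred near (240,151), the lug top near (413,235), the keeper at (181,125) and the seal at (294,46). The fingers are over the near side. Next I'll compute positions from the two views.

Run:
```python
from h import *
W=cal('wrist');T=cal('top');im=cv2.imread('pics/w1.png')[:,:,::-1]
r,g,b=[im[...,i].astype(int) for i in range(3)]
m=(r>2.2*g)&(r>190);bl=blobs(im,m);print(bl)
y=((r>130)&(g>1.6*b)&(g>.55*r)&(g<.9*r)).astype(np.uint8);y[:100]=0;y[200:]=0;y[:,:190]=0;y[:,290:]=0
h=cv2.convexHull(cv2.findNonZero(y));e=cv2.fitEllipse(h);print('disc',e)
D=plane(W,e[0],.086);P=plane(W,(259.5,185.8),.12)
print('peg tri',tri(T,(217.1,186.3),W,(259.5,185.8)),'P',P)
print('lug tri',tri(T,(272.7,158.8),W,(413,236)));L=plane(W,(413,236),.12)
K=plane(W,(181.5,125),.089);S=plane(W,(294,44),.122)
print('D',D,'L',L,'K',K,'S',S)
u=(K-L)[:2];print('span',np.linalg.norm(u),'L-D',np.linalg.norm((D-L)[:2]));u/=np.linalg.norm(u);x=np.array([u[1],-u[0]])
print('caseang',np.degrees(np.arctan2(x[1],x[0])))
A=L[:2]+u*.195;print('axis',A)
for a in(A,D[:2]):
    v=P[:2]-a;c=np.array([v@x,v@u]);print('peg case',c,np.linalg.norm(c),np.arctan2(-c[1],-c[0]))
```

```text
[([253, 180, 13, 13, 135], [259.1, 186.4])]
disc ((239.3642120361328, 150.79421997070312), (85.82794189453125, 86.56802368164062), 174.5767059326172)
peg tri [0.49108738 0.09002033 0.11666908] P [0.49172869 0.0906202  0.12      ]
lug tri [ 0.56985014 -0.05804132  0.11001772]
D [0.49576234 0.12551384 0.086     ] L [ 0.56846674 -0.05052626  0.12      ] K [0.47170683 0.18326621 0.089     ] S [0.59403158 0.15974584 0.122     ]
span 0.2530245038133981 L-D 0.19046271814851068
caseang 22.483243318212082
axis [0.49389616 0.12965207]
peg case [-0.01692903 -0.03523624] 0.039092000366432504 1.1229158093482317
peg case [-0.01707085 -0.0306989 ] 0.03512600833255983 1.0633021498356672
```

>>> play_rows:
  series: "0.002 0 0.05 0; 0.002 0 0.09 0; 0.002 0 0.11 0; 0.002 0 0.125 0; 0.002 0 0.137 0; 0.002 0 0.137 0; 0.002 0 0.137 0"

```text
time: 3.28
eef_pos: [0.4917, 0.0915, 0.106]
orientation: [[0.678, 0.735, 0.001], [0.735, -0.678, 0.0], [0.001, 0.001, -1.0]]
wrist_force: [1.1, 0.6, 0.5]
opening: 0.0345
```

>>> play_rows:
  series: "0 0 0 0; 0 0 0 0; 0 0 0 0; 0 0 0 0"
  grip: 0.24

```text
time: 3.78
eef_pos: [0.4912, 0.0914, 0.1054]
orientation: [[0.678, 0.735, 0.0], [0.735, -0.678, 0.0], [0.0, 0.0, -1.0]]
wrist_force: [0.4, -0.6, 0.0]
opening: 0.0203
```

Run:
```python
from h import *
im=camera('wrist');cv2.imwrite('pics/w2.png',im[:,:,::-1])
```

```text
(no output)
```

View pics/w2.png

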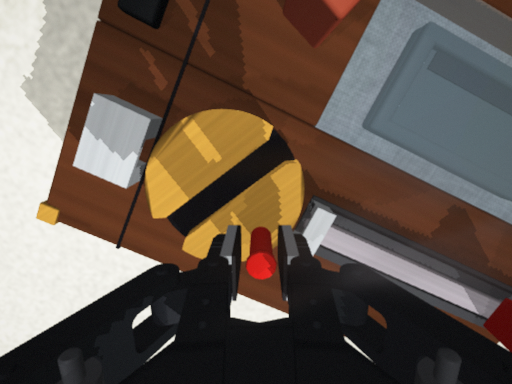

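The wrist view shows the peg, cap at (261,267), standing between the two pads with gaps on both sides, so I can push it round the arc.

>>> play_rows:
  series: "-0.002 -0.003 0 0; -0.0036 -0.0063 0 0; -0.0047 -0.0095 0 0; -0.0057 -0.0127 0 0; -0.0063 -0.016 0 0; -0.0066 -0.0194 0 0; -0.0064 -0.0228 0 0; -0.006 -0.0262 0 0; -0.0054 -0.0287 0 0; -0.0047 -0.0311 0 0; -0.0038 -0.0335 0 0; -0.0027 -0.0358 0 0; -0.0027 -0.0358 0 0; -0.0027 -0.0358 0 0"

```text
time: 5.58
eef_pos: [0.4629, 0.114, 0.1053]
orientation: [[0.678, 0.735, -0.0], [0.735, -0.678, 0.0], [0.0, -0.0, -1.0]]
wrist_force: [0.2, -2.3, -0.7]
opening: 0.0208
```

Run:
```python
from h import *
im=camera('wrist');cv2.imwrite('pics/w3.png',im[:,:,::-1]);t=camera('top')
C=cal('wrist');T=cal('top')
r,g,b=[im[...,i].astype(int) for i in range(3)]
print(blobs(im,(r>2.2*g)&(r>150)))
A=np.array([.4958,.1255])
for a in(.36,.39,.42):
  u=np.array([-np.sin(a),np.cos(a)]);print(a,[proj(C,[*(A+u*s),.086]).round().tolist() for s in(-.045,0,.045)])
```

```text
[([435, 0, 15, 8, 74], [441.9, 2.5]), ([251, 256, 29, 26, 586], [265.0, 268.5])]
0.36 [[357.0, 218.0], [288.0, 184.0], [215.0, 147.0]]
0.39 [[358.0, 216.0], [288.0, 184.0], [214.0, 150.0]]
0.42 [[359.0, 214.0], [288.0, 184.0], [213.0, 152.0]]
```

View pics/w3.png

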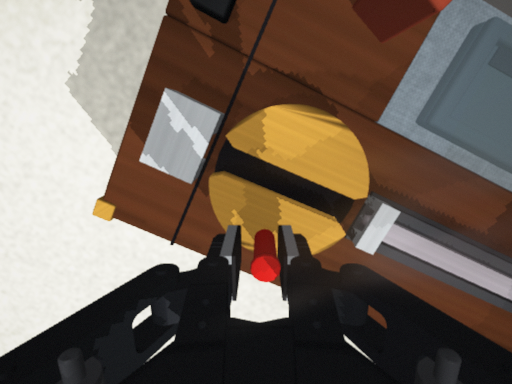

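The slot now runs from about (222,160) to (352,205). It still looks a few degrees short, so I'll measure it.

```bash
cat > slot.py <<'E'
from h import *
def slot(im,C,A):
    # rectify the disc's top plane: 0.25 mm/px, centred on A, world x right, y up
    g=[[-.06,-.06],[.06,-.06],[.06,.06],[-.06,.06]]
    src=np.float32([proj(C,[A[0]+a,A[1]+b,.086]) for a,b in g]);dst=np.float32([[240+a*4000,240-b*4000] for a,b in g])
    w=cv2.warpPerspective(im,cv2.getPerspectiveTransform(src,dst),(480,480))
    r,gg,b=[w[...,i].astype(int) for i in range(3)]
    d=((r+gg+b)<110).astype(np.uint8)
    m=np.zeros_like(d);cv2.circle(m,(240,240),120,1,-1);d&=m
    n,l,s,c=cv2.connectedComponentsWithStats(cv2.morphologyEx(d,cv2.MORPH_OPEN,np.ones((9,9))))
    i=1+np.argmax(s[1:,4]);p=cv2.findNonZero((l==i).astype(np.uint8))
    v=cv2.fitLine(p,cv2.DIST_L2,0,.01,.01).ravel();cv2.imwrite('pics/rect.png',w[:,:,::-1])
    ang=np.degrees(np.arctan2(-v[1],v[0]))%180
    return ang,s[i][4],((v[2]-240)/4,(240-v[3])/4)
E
python3 - <<'E'
from slot import *
im=cv2.imread('pics/w3.png')[:,:,::-1];C=cal('wrist')
print(slot(im,C,[.4958,.1255]),'goal 112.5')
# bolt line from the bar's bright pixels at z=.085
A=np.array([.4958,.1255]);r,g,b=[im[...,i].astype(int) for i in range(3)]
m=((r>95)&(abs(r-b)<35)&(b>g-5)).astype(np.uint8);m[:,:405]=0;m[:225]=0;m[300:]=0
p=cv2.findNonZero(m)[:,0];P=np.array([plane(C,q,.085)[:2] for q in p],np.float32)
v=cv2.fitLine(P,cv2.DIST_HUBER,0,.001,.001).ravel();print('bar',len(p),np.degrees(np.arctan2(v[1],v[0]))%180,v)
n=np.array([-v[1],v[0]]);print('axis off line mm',1000*(A-v[2:])@n)
E
```

```text
(np.float32(113.95131), np.int32(12293), (np.float32(-0.44555664), np.float32(0.0019721985))) goal 112.5
bar 2477 110.83572 [ 0.35568962 -0.93460417  0.5382759   0.0169209 ]
axis off line mm -1.0776918934933013
```

View pics/rect.png

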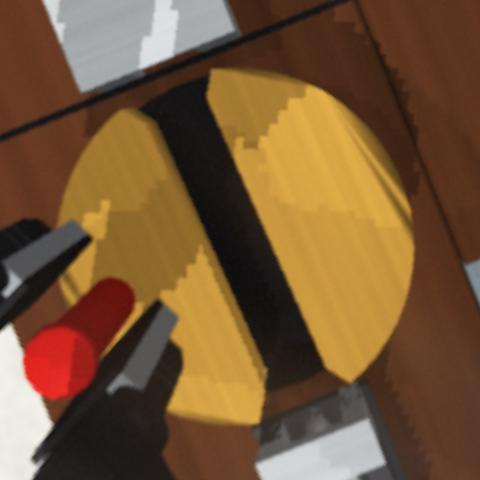

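The slot edges read about 113° and the bolt line about 111°, well inside the 0.12 rad tolerance. I'll nudge the peg 1 mm more, open, lift, and go to a spot behind the lug with the finger edges facing it.

>>> play_rows:
  series: "0.0005 -0.0012 0 0; 0.0005 -0.0012 0 0; 0.0005 -0.0012 0 0"

```text
time: 6.05
eef_pos: [0.4624, 0.1149, 0.1053]
orientation: [[0.678, 0.735, -0.0], [0.735, -0.678, 0.0], [-0.0, -0.0, -1.0]]
wrist_force: [0.0, -2.9, 0.2]
opening: 0.0206
```

>>> play_rows:
  series: "0 0 0 0; 0 0 0 0; 0 0 -0.05 0; 0 0 -0.1 0; -0.02 0.06 -0.12 10; -0.04 0.12 -0.12 20; -0.068 0.214 -0.12 31; -0.068 0.214 -0.12 42; -0.068 0.214 -0.12 53; -0.068 0.214 -0.12 64; -0.068 0.214 -0.12 75; -0.068 0.214 -0.12 86; -0.068 0.214 -0.12 97; -0.068 0.214 -0.12 108; -0.068 0.214 -0.12 116; -0.068 0.214 -0.12 116; -0.068 0.214 -0.12 116; -0.068 0.214 -0.12 116; -0.068 0.214 -0.12 116"
  grip: 0.4

```text
time: 8.43
eef_pos: [0.5736, -0.0792, 0.2251]
orientation: [[0.366, -0.931, -0.001], [-0.931, -0.366, 0.0], [-0.0, 0.0, -1.0]]
wrist_force: [-0.5, -0.4, 0.2]
opening: 0.0343
```

Run:
```python
from h import *
o=get_obs();print(o['time'],o['eef_pos'],np.round(o['orientation'],3),o['joint_pos'])
C=cal('wrist');T=cal('top');im=camera('wrist');t=camera('top');cv2.imwrite('pics/w4.png',im[:,:,::-1]);cv2.imwrite('pics/t4.png',t[:,:,::-1])
print(blobs(im,red(im)),blobs(t,red(t)))
A=np.array([.4958,.1255])
for p in((.565,-.057,.12),(.464,.1135,.12)):print(proj(C,p),proj(T,p))
```

```text
8.425 [ 0.57364948 -0.07920857  0.22505029] [[ 0.366 -0.931 -0.001]
 [-0.931 -0.366  0.   ]
 [-0.     0.    -1.   ]] [ -11.41535079   11.4685594    17.19904462   96.25150463   -3.54114463
   72.84197417 -152.05224141]
[([244, 211, 26, 12, 300], [256.1, 216.5])] [([207, 195, 5, 4, 18], [209.0, 196.5])]
[258.95548649 218.50312526] [272.45927898 159.93145089]
[287.81032839 384.54609881] [207.89715534 196.08065125]
```

View pics/w4.png

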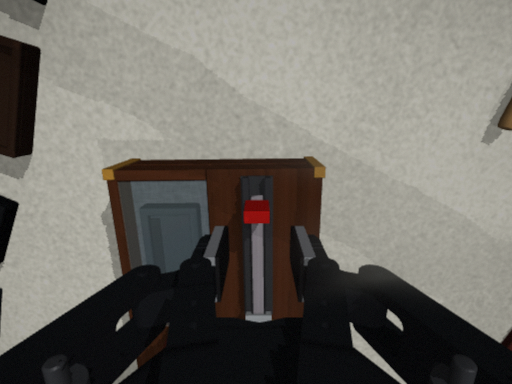

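The lug top at (256,217) is 2–3 mm from where I predicted it. Joint 7 ended right at its limit, though, so I'll turn the hand back half a turn, which gives the same shape, with the fingers shut.

>>> play_rows:
  series: "0 -0.002 0 -10; 0 -0.002 0 -20; 0 -0.002 0 -30; 0 -0.002 0 -40; 0 -0.002 0 -50; 0 -0.002 0 -60; 0 -0.002 0 -70; 0 -0.002 0 -80; 0 -0.002 0 -90; 0 -0.002 0 -100; 0 -0.002 0 -110; 0 -0.002 0 -120; 0 -0.002 0 -130; 0 -0.002 0 -140; 0 -0.002 0 -150; 0 -0.002 0 -160; 0 -0.002 0 -170; 0 -0.002 0 -180; 0 -0.002 0 -180; 0 -0.002 0 -180"
  grip: 0

```text
time: 11.02
eef_pos: [0.5754, -0.0801, 0.2253]
orientation: [[-0.359, 0.933, -0.0], [0.933, 0.359, 0.0], [0.0, 0.0, -1.0]]
wrist_force: [-0.2, -0.9, -0.4]
opening: -0.0001
```

Run:
```python
from h import *
from slot import slot
o=get_obs();print(o['time'],o['eef_pos'],np.round(o['orientation'],3),o['joint_pos'],o['opening'])
C=cal('wrist');im=camera('wrist');cv2.imwrite('pics/w5.png',im[:,:,::-1])
print(blobs(im,red(im)));print(slot(im,C,[.4958,.1255]))
L=[q for q in blobs(im,red(im))]
for q in L: print(plane(C,q[1],.12))
```

```text
11.025 [ 0.57538752 -0.08011295  0.22529998] [[-0.359  0.933 -0.   ]
 [ 0.933  0.359  0.   ]
 [ 0.     0.    -1.   ]] [ 3.80678727e+00  1.17251258e+01 -2.99741175e-01  9.52251104e+01
  4.76511604e-02  7.30521795e+01  2.45179590e+01] -0.00010995684365815504
[([247, 159, 27, 14, 349], [260.1, 165.9])]
(np.float32(0.0), np.int32(45221), (np.float32(0.0), np.float32(0.0)))
[ 0.56733014 -0.05680738  0.12      ]
```

View pics/w5.png

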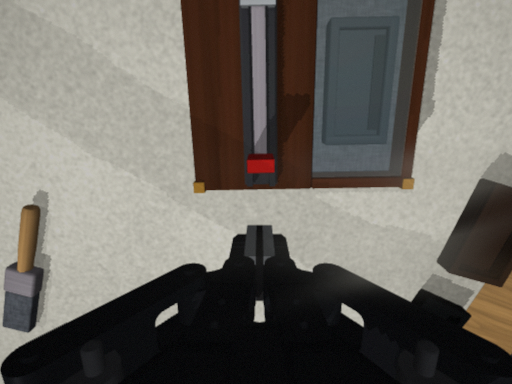

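The lug is centred 24.6 mm ahead of the TCP along tool x, with 1 mm lateral offset. I'll descend behind it and push in stages.

>>> play_rows:
  series: "0 0 0.05 0; 0 0 0.09 0; 0 0 0.11 0; 0 0 0.119 0; 0 0 0.119 0; 0.004 0 0.119 0; 0.008 0 0.119 0; 0.011 0 0.119 0; 0.014 0 0.119 0; 0.017 0 0.119 0; 0.02 0 0.119 0; 0.022 0 0.119 0; 0.024 0 0.119 0; 0.024 0 0.119 0"

```text
time: 12.82
eef_pos: [0.5666, -0.0568, 0.1062]
orientation: [[-0.363, 0.932, -0.0], [0.932, 0.363, 0.0], [0.0, -0.0, -1.0]]
wrist_force: [0.8, -1.2, 0.4]
opening: -0.0001
```

Run:
```python
from h import *
im=camera('wrist');C=cal('wrist');o=get_obs();print(o['eef_pos'],o['wrist_force'])
cv2.imwrite('pics/w6.png',im[:,:,::-1])
for q in blobs(im,red(im)): print(q,plane(C,q[1],.12))
```

```text
[ 0.56653179 -0.05681604  0.10612415] [-0.06563875 -0.15932773  0.55366079]
([235, 217, 52, 25, 1225], [261.0, 228.8]) [ 0.56075052 -0.03968678  0.12      ]
```

View pics/w6.png

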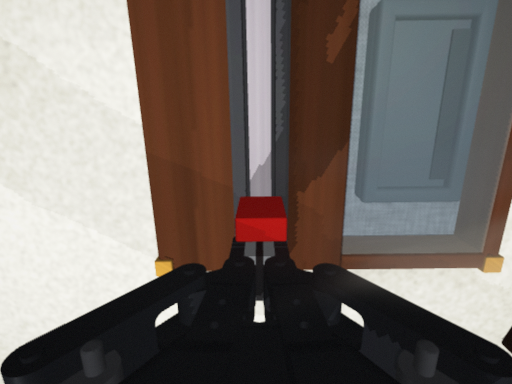

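The lug has moved 18 mm at low force and stays centred in front of the fingertips, so the bolt tip is entering the slot. I'll keep pushing.

>>> play_rows:
  series: "0.004 0 0 0; 0.008 0 0 0; 0.012 0 0 0; 0.016 0 0 0; 0.02 0 0 0; 0.024 0 0 0; 0.028 0 0 0; 0.032 0 0 0; 0.036 0 0 0; 0.04 0 0 0; 0.04 0 0 0"

```text
time: 14.25
eef_pos: [0.5524, -0.019, 0.1065]
orientation: [[-0.364, 0.931, 0.0], [0.931, 0.364, 0.001], [0.001, 0.001, -1.0]]
wrist_force: [0.4, -0.5, 0.0]
opening: 0.0001
```

>>> play_rows:
  series: "0.005 0 0 0; 0.01 0 0 0; 0.015 0 0 0; 0.02 0 0 0; 0.025 0 0 0; 0.03 0 0 0; 0.035 0 0 0; 0.04 0 0 0; 0.045 0 0 0; 0.05 0 0 0; 0.055 0 0 0; 0.055 0 0 0"

```text
time: 15.75
eef_pos: [0.532, 0.0322, 0.1062]
orientation: [[-0.364, 0.931, -0.0], [0.931, 0.364, 0.001], [0.001, -0.0, -1.0]]
wrist_force: [0.4, 0.1, -0.8]
opening: -0.0
```

Run:
```python
from h import *
im=camera('wrist');C=cal('wrist');o=get_obs();print(o['time'],o['eef_pos'],o['wrist_force'])
cv2.imwrite('pics/w7.png',im[:,:,::-1])
for q in blobs(im,red(im)): print(q,plane(C,q[1],.12))
```

```text
15.8 [0.53207894 0.03203614 0.10618913] [-0.32745611 -0.13244731  0.46898301]
([146, 11, 48, 53, 1437], [166.8, 34.5]) [0.46427965 0.10996499 0.12      ]
([492, 23, 20, 44, 424], [504.7, 49.0]) [0.58592745 0.15209955 0.12      ]
([232, 217, 52, 24, 1243], [257.5, 228.5]) [0.52477545 0.04870926 0.12      ]
```

View pics/w7.png

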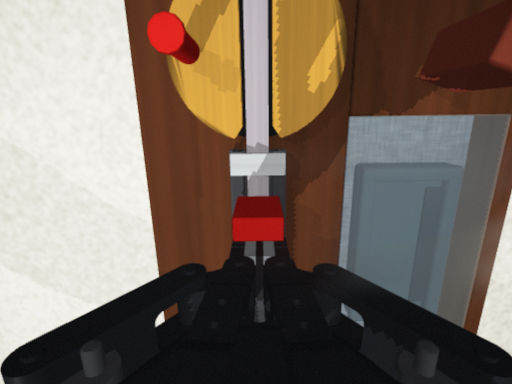

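The bolt now runs through the disc, with the lug at about 113 mm of travel and the bridge just ahead. I'll go slowly to the stop.

>>> play_rows:
  series: "0.002 0 0 0; 0.004 0 0 0; 0.006 0 0 0; 0.008 0 0 0; 0.009 0 0 0; 0.01 0 0 0; 0.01 0 0 0"

```text
time: 16.68
eef_pos: [0.5285, 0.0408, 0.1063]
orientation: [[-0.363, 0.932, -0.0], [0.932, 0.363, 0.0], [0.0, -0.0, -1.0]]
wrist_force: [-0.4, -0.9, -0.9]
opening: 0.0002
```

>>> play_rows:
  series: "0.001 0 0 0; 0.002 0 0 0; 0.002 0 0 0"

```text
time: 17.05
eef_pos: [0.5278, 0.0427, 0.1063]
orientation: [[-0.363, 0.932, -0.0], [0.932, 0.363, 0.0], [0.0, -0.0, -1.0]]
wrist_force: [-0.0, -1.2, -1.8]
opening: 0.0002
```

>>> play_rows:
  series: "0.001 0 0 0; 0.002 0 0 0; 0.002 0 0 0"

```text
time: 17.42
eef_pos: [0.5275, 0.0434, 0.1063]
orientation: [[-0.362, 0.932, 0.001], [0.932, 0.362, -0.001], [-0.001, 0.0, -1.0]]
wrist_force: [2.5, -4.9, -0.4]
opening: -0.0002
```

Force is starting to build and the tool moved less than commanded, so contact with the stop is likely. I'll push a little further to confirm.

>>> play_rows:
  series: "0.001 0 0 0; 0.002 0 0 0; 0.002 0 0 0"

```text
time: 17.8
eef_pos: [0.5274, 0.0435, 0.1064]
orientation: [[-0.361, 0.933, 0.002], [0.933, 0.361, -0.003], [-0.003, 0.001, -1.0]]
wrist_force: [5.2, -12.0, -3.3]
opening: 0.0
```

>>> play_rows:
  series: "0.001 0 0 0; 0.002 0 0 0; 0.002 0 0 0; 0.002 0 0 0"

```text
time: 18.3
eef_pos: [0.5274, 0.0436, 0.1064]
orientation: [[-0.36, 0.933, 0.003], [0.933, 0.36, -0.004], [-0.005, 0.001, -1.0]]
wrist_force: [9.2, -16.5, -6.0]
opening: 0.0
```

It's against a solid stop: 18 + 107.7 ≈ 125.6 mm of travel, with force rising and no motion. I'll back off, lift and retreat.

>>> play_rows:
  series: "-0.006 0 0 0; -0.015 0 0 0; -0.025 0 0 0; -0.025 0 0 0; -0.025 0 -0.05 0; -0.025 0 -0.1 0; -0.05 0 -0.14 0; -0.1 0 -0.14 0; -0.1 0 -0.14 0; -0.1 0 -0.14 0"

```text
time: 19.55
eef_pos: [0.5618, -0.0443, 0.2459]
orientation: [[-0.363, 0.932, -0.001], [0.932, 0.363, 0.001], [0.001, -0.0, -1.0]]
wrist_force: [0.4, 0.2, -0.0]
opening: -0.0001
```

Run:
```python
from h import *
im=camera('wrist');C=cal('wrist');o=get_obs();print(o['time'],o['eef_pos'],o['wrist_force'])
for q in blobs(im,red(im)): print(q,plane(C,q[1],.12))
t=camera('top')
T=cv2.resize(t[100:230,140:310],(503,384));cv2.imwrite('pics/f.png',cv2.resize(np.hstack([im,T]),None,fx=.78,fy=.78)[:,:,::-1])
```

```text
19.6 [ 0.56171361 -0.04371894  0.2459226 ] [-0.02739568  1.03712405 -0.0836469 ]
([245, 54, 28, 16, 424], [258.3, 61.4]) [0.52070838 0.05899638 0.12      ]
```

View pics/f.png

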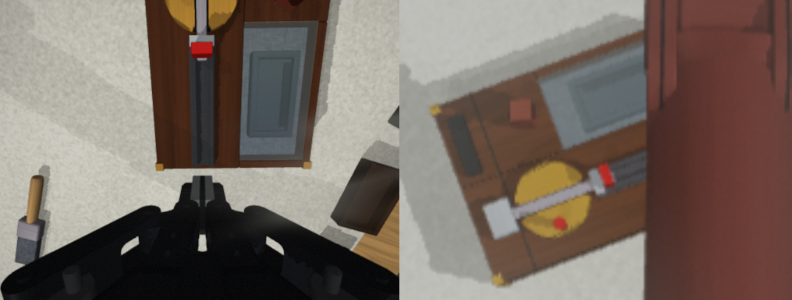

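Lug travel measured from the images is 124.8 mm. The bolt runs through the disc into the keeper, the seal and ink stick are in place, and the hand is clear.

```bash
python3 -c "
from station import *
print(hand_in())"
```

```text
the job is handed in; nothing more can be done
None
```

The case is locked and the job is handed in, at about 19.6 s of the 42 s allowed.

- **Disc:** I pushed the red peg round from about 1.06 rad, with the fingers either side of it. At the last measurement the slot was about 2° from the bolt line; I then nudged the peg about 1 mm more and did not remeasure. The bolt entered freely.
- **Bolt:** I pushed the lug with shut fingertips until it met a hard stop. The force rose to about 20 N with no further motion.
- **Final checks:**
  - **Travel:** the lug had moved 124.8 mm by camera and about 125.6 mm by tool position, against 125 mm nominal.
  - **Pictures:** they show the bar through the disc up to the keeper, and the seal and ink stick apparently where they were. The table items were not individually remeasured.
  - **Hand:** it was clear, at TCP height 0.246 m, with wrist force about 1 N or less.
- **Disagreements:**
  - **Case direction:** the estimates differed by 1–2°.
  - **Lug height:** my first two-view measurement gave 110 mm instead of 120 mm, because I picked the lug point badly.
  - **Joint 7:** it reached −152.05° (limit −152.11°) on the way to the lug. I turned the hand half a turn before pushing.

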